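Let the walnuts into the lidded bowl

TASK

Press the feeder's lever all the way down with the fingertips so that the bowl's lid lifts wide open, and keep it down until all three walnuts have rolled from the chute into the bowl. Then let the lever up slowly under the finger so that the ceramic lid comes down gently and shuts without slamming. Do not touch the lid or the walnuts, and leave everything else on the counter where it is.

Things in the scene. Friction and masses are not known exactly. Their poses are not given: they have to be found in the camera images.
- feeder: Walnut feeder, fixed: a 400 x 150 mm board on a block (its height over the counter varies by 60 mm), with a lever, a white ceramic bowl with hinged lid, and a sloping steel chute. Origin under the board, below the bowl's centre; x runs from the lever (-x, at the robot's right) to the chute (x = 77 to 218 mm, 190 mm high at its far end); z up. The lid's hinge line runs along y at x = -88 mm, z = 135 mm, between two steel posts.
- lever (a joint): Lever angle, rad: 0 = up at rest (lid shut), 0.62 = fully down on its stop. Its bar pivots 55 mm below the lid's hinge line (feeder x = -88, z = 80 mm) and has a dark wooden press pad at its outer end. A rod links it to the lid: lid angle = lever angle always. About 2 to 5 N down on the pad moves it; only the lid's weight brings it back, and let go it flies up and the lid slams.
- lever_pad (a point): Centre of the top face of the lever's wooden press pad, 44 mm (feeder x) by 54 mm (y), 10 mm thick, 146 mm from the pivot on the -x side. At rest 137 mm above the feeder's origin, tilted 0.31 rad with its outer edge up; fully pressed it is about 89 mm lower, tilted 0.31 rad the other way; seen from above it shifts 11 mm at most.
- lid (a joint): Lid angle, rad: 0 = shut on the bowl's rim; grows as its chute-side edge rises; 0.62 = fully open. Above about 0.25 a walnut passes under it. A lid closing at any moment faster than 1.5 rad/s counts as slammed (letting the pad rise at 0.05 m/s is gentle: about 0.4 rad/s).
- lid_rim (a point): Lowest point of the lid's edge at the chute side, 162 mm from the hinge line. The lid is a 148 mm wide white ceramic disc with a knob, about 0.6 kg; 128 mm above the feeder's origin at the edge when shut.
- bowl_mouth (a point): Centre of the bowl's mouth at rim height, 128 mm above the feeder's origin; the mouth is 146 mm wide inside, the bowl 104 mm deep.
- walnut0_center (a point): Centre of a walnut, a 32 mm ball of 13 g, loose. The three start in single file in the chute, held back by the edge of the shut lid; with the lid open they roll into the bowl by themselves within about a second.
- walnut1_center (a point): Centre of a walnut, a 32 mm ball of 13 g, loose. The three start in single file in the chute, held back by the edge of the shut lid; with the lid open they roll into the bowl by themselves within about a second.
- walnut2_center (a point): Centre of a walnut, a 32 mm ball of 13 g, loose. The three start in single file in the chute, held back by the edge of the shut lid; with the lid open they roll into the bowl by themselves within about a second.
- spoon: Bystander: green plastic measuring spoon 140 mm long lying on the counter, origin under its middle.
- tumbler: Bystander: green glass tumbler, 68 mm wide, 85 mm tall, origin under its middle.
- spice_jar: Bystander: amber jar, 52 mm wide, 85 mm tall, origin under its middle.
- dish: Bystander: terracotta dish, 100 mm wide, 40 mm tall, origin under its middle.
Things that resemble listed ones, but are neither listed nor needed, are in the scene too. Leave any pink look-alike of the part that bears walnut2_center alone. Leave any turquoise look-alike of the part that bears walnut1_center alone.

How it is judged:
On the way, in this order (a step that is already met when the one before it is completed fails the run):
1. the robot presses the lever and the lid starts to lift (contact force between any of the fingers, the arm and lever above 0.5 N and value of joint lid above 0.08 rad), for 0.04 s.
2. all three walnuts lie in the bowl while the lever is still held well down (lid above 0.5 rad) (horizontal distance between each of walnut0_center, walnut1_center, walnut2_center and bowl_mouth below 0.072 m and z of each of walnut0_center, walnut1_center, walnut2_center in the frame of bowl_mouth below -0.005 m and value of joint lid above 0.5 rad), for 0.3 s.
At the end, for the whole second after the job is handed in: The lid is shut (lid and lever joints below 0.03 rad) and all three walnuts are in the bowl (centres within 72 mm of the bowl's axis and at least 5 mm below the rim) (horizontal distance between each of walnut0_center, walnut1_center, walnut2_center and bowl_mouth below 0.072 m and z of each of walnut0_center, walnut1_center, walnut2_center in the frame of bowl_mouth below -0.005 m and value of joint each of lid, lever below 0.03 rad); the robot touches nothing.
It fails at once if the lid slams: it closes faster than 1.5 rad/s (velocity of joint lid below -1.5 rad/s).
It fails at once if the robot touches the lid (contact force between any of the fingers, the arm and lid above 0.5 N).
It fails at once if the robot touches a walnut (contact force between any of the fingers, the arm and walnut0 above 0.5 N or contact force between any of the fingers, the arm and walnut1 above 0.5 N or contact force between any of the fingers, the arm and walnut2 above 0.5 N).
It fails at once if a walnut is lifted (height (world z) of any of walnut0_center, walnut1_center, walnut2_center above 0.26 m).
It fails at once if a bystander is moved by more than 20 mm or lifted (distance of any of spoon, tumbler, spice_jar, dish from where it was at the start of the episode above 0.02 m).
It also fails if it takes over 32 s, if anything falls off the work surface, if the arm or the gripper's body presses on something with over 40 N, if the wrist force passes 120 N, or if a joint passes its speed limit or range.

ROBOT

A 6-joint arm with a two-finger parallel gripper is mounted at the origin on the work surface. World frame = base frame: x ahead of the robot, y to its left, z up, the work surface at z = 0. Lengths are in m, angles in rad, forces in N, time in s.
With the tool pointing down it reaches from about 0.375 to 0.925 m from the base axis. Payload 5.7 kg.
Tool frame: the origin (TCP) lies between the finger pads; the fingertips stand 19 mm ahead of it and the grasp point (between the pads) is the TCP; z points along the fingers, y is the direction in which the jaws open and shut (so a half turn about z gives the same grasp; the last joint's range is limited). The gripper opens to 85 mm and grips with 20 to 120 N. Pads are 22 mm wide; open, the fingers measure 114 mm over their backs; the gripper's body (76 mm by 85 mm) begins 54 mm behind the grasp point. The pads swing forward as they close: fully open they stand 13 mm farther back than shut.
Start: joints at [1.231, 0.359, 1.51, -0, 1.272, -0.115], TCP at [0.134, 0.585, 0.25] pointing down, gripper open.
Joint ranges: [-2.97, 2.97], [-1.01, 2.36], [0.21, 2.38], [-0.96, 4.11], [0.2, 2.71], [-2.98, 2.98]. Speed limits (rad/s): [2.39, 2.39, 3.14, 3.14, 3.14, 3.14].

INTERFACE

Orientations are given as a unit quaternion [x, y, z, w].
In Python, from bench import bot, vision, ticket, finder gives the robot as it stands. The module is installed in compiled form; this text tells all that it offers.
- The arm moves only by the tool play_rows, never from a script. Its argument "rows" is a list of rows, each a list of 7 numbers: the turn, a rotation vector about the tool's x, y, z in degrees, then the shift along the tool's x, y, z in mm, then the opening, from -1 (shut) to 1 (fully open). A call has 1 to 10 rows; each row shifts and turns the commanded pose from where the row before left it, along the tool's axes as they then stand; what a row does not reach is not made up. A row lasts 1/8 s, in which the tool goes at most 62.5 mm and 10.7 degrees, less where a joint would pass 70% of its speed; a pose out of reach is approached as far as the arm can. A call with a gripper value outside its range is refused whole. The fingers move at their own pace and stop on an object; "grip_force" is the grip in N (left out, the last holds). Time passes only in rows, so rows that do not move let the fingers close. It gives the time, the measured TCP pose, the force and the opening at its end, in the units of the state.
- bot.observe(): the state, without advancing time (a new reading comes with each control period).
- vision.read_camera(name): name is "side" or "top"; returns a dict with "color" (400x640x3 uint8, red, green, blue), "range_z" (400x640 float32, m along the optical axis (not along the pixel's ray), 0 where there is no reading), "fx", "fy", "cx", "cy" (pixels), "k1" (the pictures are not rectified: a ray, as slopes to the right and down, at radius r is drawn at 1 + k1 r^2 times it, then the intrinsics apply), "eye" and "rotation" of the camera in the world. Camera axes: x right, y down, z forward; pixel columns grow to the right and rows downward; lengths in m; the calibration is good to about 2 mm. A picture is of the moment at which its call begins.
- ticket.finish_job(): hands the job in, once; it reports no verdict.
Trained networks look in the newest picture that a camera, given by its name, has taken for a name from the list of things; names that differ only in an ending like _2 or _b are one class to them, and where a whole thing is asked for, a point or a joint stands for the part that bears it (a point fixed in the world has none). Each returns a list of dicts, best first, with "confidence" (0 to 1); they miss things now and then, are a little off and sometimes report something else, mostly with a low value. They report only what shows in the picture. A call takes as long as a camera call. They do not tell look-alikes from the thing itself.
- finder.trace(name, camera): "mask" (400x640 bool, what is visible of it) and "extent" ([centre column, centre row, width, height] in pixels, round what is visible of it).
The state is a dict: "time": time; "q": joint angles; "dq": joint speeds; "tau": joint torques, N m; "tool_pos": TCP position; "eef_rot": TCP orientation; "force": force on the tool from outside, world axes, zero at the start; "moment": the same for the moment, N m; "opening": opening from 0.0 (shut) to 1.0 (fully open).
Only numpy, scipy, OpenCV 4.12 (cv2) and the standard library are available. Lean on these libraries where they do the work, as an engineer would, in place of code of your own. Each camera call takes 0.05 s, during which the arm holds its last target. There are 200 camera calls.

## Working session

There is one attempt and no reset: what is moved stays moved. The work goes in short steps, Python scripts to look and compute and a tool call to move; the robot and the scene stay as the last step left them, time stands still between calls to the robot, and variables do not carry over. Pictures are saved under pics/ and viewed, about 8 in all and at most 12, crops included, and the job is handed in when it is done.

Besides the shell and the picture viewer there is one more tool, called after "Emit:" as a command line: name --pt "numbers of a row" for each row, then --argument value for the rest. play_rows: Moves the arm, as the interface text tells. Its arguments: {"type":"object","properties":{"rows":{"type":"array","items":{"type":"array","items":{"type":"number"}}},"grip_force":{"type":"number"}},"required":["rows"]}

```bash
mkdir -p pics
cat > h.py <<'E'
import numpy as np, cv2
from bench import bot, vision, ticket, finder
def pts(c, mask):
    v,u=np.nonzero(mask&(c["range_z"]>0)); z=c["range_z"][v,u]
    K=np.array([[c["fx"],0,c["cx"]],[0,c["fy"],c["cy"]],[0,0,1]])
    xd=np.stack([(u-c["cx"])/c["fx"],(v-c["cy"])/c["fy"]],1)
    x=xd.copy()
    for _ in range(10): x=xd/(1+c["k1"]*(x**2).sum(1,keepdims=True))
    P=np.c_[x*z[:,None],z]
    return P@np.array(c["rotation"]).T+np.array(c["eye"])
E
python3 - <<'E'
from h import *
im=[]
for n in("top","side"):
    c=vision.read_camera(n); im.append(c["color"])
    cv2.imwrite(f"pics/{n}0.png",c["color"][:,:,::-1])
    for t in("lever_pad","lever","lid","feeder","walnut0_center","spoon","tumbler","spice_jar","dish"):
        for d in finder.trace(t,n)[:3]:
            p=pts(c,d["mask"])
            print(n,t,round(d["confidence"],2),np.round(d["extent"]),np.round(np.median(p,0),3) if len(p) else None, np.round(np.percentile(p,[3,97],axis=0),3).tolist() if len(p) else None)
s=bot.observe();print(s)
E
```

```text
Traceback (most recent call last):
  File "h.py", line 10, in pts
    return P@np.array(c["rotation"]).T+np.array(c["eye"])
           ~^~~~~~~~~~~~~~~~~~~~~~~~~~
ValueError: matmul: Input operand 1 has a mismatch in its core dimension 0, with gufunc signature (n?,k),(k,m?)->(n?,m?) (size 4 is different from 3)
```

View pics/top0.png

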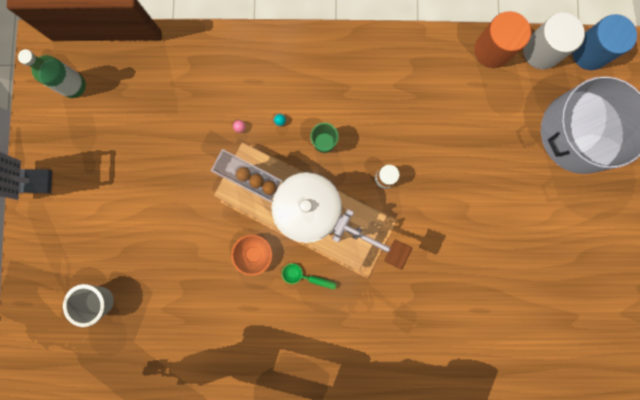

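The top picture shows the lever pad at about (398,254), the lid at (306,207) and the walnuts in the chute at about (242–268, 173–187). The pink ball (238,126) and turquoise ball (279,119) are look-alikes lying on the counter. The script failed because the camera rotation is a quaternion, so I'll fix that.

```bash
sed -i 's/np.array(c\["rotation"\]).T/R.from_quat(c["rotation"]).as_matrix().T/; 1a from scipy.spatial.transform import Rotation as R' h.py
python3 - <<'E'
from h import *
for n in("top","side"):
    c=vision.read_camera(n)
    cv2.imwrite(f"pics/{n}1.png",c["color"][:,:,::-1]); print(n,c["eye"],c["rotation"],c["fx"],c["k1"])
    for t in("lever_pad","lid","feeder","walnut0_center","spoon","tumbler","spice_jar","dish"):
        for d in finder.trace(t,n)[:3]:
            p=pts(c,d["mask"])
            print(n,t,round(d["confidence"],2),np.round(d["extent"]),*([np.round(np.median(p,0),3), np.round(np.percentile(p,[3,97],axis=0),3).tolist()] if len(p) else []))
s=bot.observe();print({k:s[k] for k in("time","tool_pos","eef_rot","force","opening")})
E
```

```text
top [0.5293699  0.02198987 1.25798423] [ 0.71045552 -0.70266324  0.02600422 -0.02900173] 495.77543984831334 -0.046419192720715874
top lever_pad 0.63 [383. 249.  60.  39.] [ 0.501 -0.136  0.171] [[0.466, -0.166, 0.135], [0.537, -0.055, 0.185]]
top lever_pad 0.51 [243. 174.  15.  13.] [0.659 0.192 0.212] [[0.646, 0.18, 0.203], [0.672, 0.206, 0.219]]
top lid 0.57 [317. 207.  87.  69.] [0.587 0.053 0.195] [[0.531, -0.024, 0.178], [0.654, 0.121, 0.217]]
top feeder 0.76 [313. 206. 197. 127.] [0.59  0.056 0.172] [[0.478, -0.138, 0.05], [0.718, 0.247, 0.203]]
top walnut0_center 0.53 [268. 188.  14.  12.] [0.632 0.137 0.196] [[0.62, 0.124, 0.186], [0.646, 0.152, 0.203]]
top spoon 0.91 [309. 278.  53.  27.] [0.423 0.083 0.011] [[0.403, -0.007, 0.001], [0.454, 0.116, 0.021]]
top tumbler 0.66 [325. 138.  25.  26.] [0.777 0.021 0.036] [[0.737, -0.009, 0.002], [0.797, 0.048, 0.087]]
top spice_jar 0.68 [386. 177.  26.  24.] [ 0.673 -0.131  0.083] [[0.653, -0.153, 0.023], [0.696, -0.111, 0.088]]
top spice_jar 0.63 [254. 181.  15.  14.] [0.645 0.165 0.204] [[0.632, 0.152, 0.194], [0.66, 0.179, 0.21]]
[... 758 characters left out ...]
54, 0.116, 0.021]]
side tumbler 0.77 [252. 230.  32.  50.] [0.768 0.021 0.059] [[0.736, -0.009, 0.008], [0.796, 0.054, 0.087]]
side tumbler 0.7 [389. 151.  40.  48.] [ 0.499 -0.132  0.172] [[0.467, -0.162, 0.144], [0.537, -0.048, 0.187]]
side spice_jar 0.76 [306. 178.  24.  41.] [ 0.677 -0.119  0.071] [[0.655, -0.15, 0.018], [0.697, -0.11, 0.089]]
side dish 0.65 [398. 323.  55.  52.] [0.476 0.187 0.02 ] [[0.437, 0.152, 0.005], [0.521, 0.236, 0.042]]
{'time': 1.0, 'tool_pos': array([0.13374002, 0.58488356, 0.25029192]), 'eef_rot': array([ 1.12175397e-01,  9.93688422e-01, -2.36940967e-05, -1.07871148e-05]), 'force': array([ 1.16923789,  0.28383394, -0.14933885]), 'opening': 1.0031035588434862}
```

View pics/side1.png

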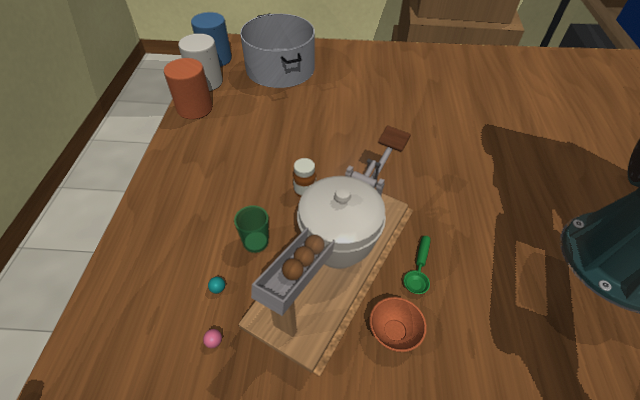

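The side picture shows the same layout: the pad at (394,138), the lid at (342,210) and the walnuts at (293–314, 243–270). The pink (212,339) and turquoise (216,285) balls sit on the counter, away from my path. Next I'll fit the pad plane and the feeder's yaw.

Run:
```python
from h import *
C={}
for n,box in(("top",(380,415,235,272)),("side",(375,415,120,155))):
    c=vision.read_camera(n); 
    m=np.zeros((400,640),bool); m[box[2]:box[3],box[0]:box[1]]=1
    hsv=cv2.cvtColor(c["color"],cv2.COLOR_RGB2HSV)
    p=pts(c,m&(c["range_z"]>0)); rgb=c["color"][m&(c["range_z"]>0)]
    k=(p[:,2]>.14)&(rgb[:,0]>1.5*rgb[:,2]) ; p=p[k]
    print(n,k.sum(),p.mean(0),np.ptp(p,0))
    ctr=p.mean(0);u,s,vt=np.linalg.svd(p-ctr);nrm=vt[2]*np.sign(vt[2,2]); print("normal",nrm,"tilt",np.arccos(nrm[2]),"dir deg",np.degrees(np.arctan2(nrm[1],nrm[0])))
    r=cv2.minAreaRect(p[:,:2].astype(np.float32)); print("rect",r)
    d=[x for x in finder.trace("lid",n)][0]; q=pts(c,d["mask"])
    w=c["color"][d["mask"]&(c["range_z"]>0)]
    q=q[(q[:,2]>.175)&(w.min(1)>150)]
    cc,rad=cv2.minEnclosingCircle(q[:,:2].astype(np.float32)); print("lid",cc,rad, q[:,2].min(),q[:,2].max())
    v=p.mean(0)[:2]-cc; print("yaw",np.degrees(np.arctan2(-v[1],-v[0])),np.hypot(*v))
```

```text
top 506 [ 0.49117037 -0.14397128  0.17247148] [0.06252257 0.06165685 0.034947  ]
normal [0.14910193 0.2951999  0.94372964] tilt 0.3370642398005381 dir deg 63.202206584331016
rect ((0.4944576621055603, -0.13828898966312408), (0.05592592805624008, 0.0536714531481266), 63.72102737426758)
lid (0.5757014751434326, 0.0353633314371109) 0.10070548951625824 0.17509673237110168 0.22724499333430992
yaw 64.76269981618915 0.19825844502848428
side 530 [ 0.49059356 -0.14011073  0.173288  ] [0.06375616 0.05937557 0.02730579]
normal [0.13900835 0.30461523 0.94227716] tilt 0.3414289783623372 dir deg 65.4708514949861
rect ((0.49029797315597534, -0.14268799126148224), (0.04652100056409836, 0.05458731949329376), 63.48149108886719)
lid (0.5910178422927856, 0.06442707777023315) 0.07241262495517731 0.18197695669167158 0.2275846386632775
yaw 63.8498159568867 0.22786125330479767
```

Emit:
play_rows --pt "0 0 10.3 0 0 -15 -1" --pt "0 0 10.3 0 0 -15 -1" --pt "0 0 10.3 0 0 -15 -1" --pt "0 0 10.3 0 0 -15 -1" --pt "0 0 10.3 0 0 -15 -1" --pt "0 0 10.3 0 0 -15 -1" --pt "0 0 10.3 0 0 -15 -1" --pt "0 0 10.3 0 0 -15 -1" --pt "0 0 10.3 0 0 -15 -1" --pt "0 0 10.3 0 0 -15 -1"

```text
time: 2.45
tool_pos: [0.1337, 0.5848, 0.4007]
eef_rot: [0.849, 0.528, -0.0, 0.0]
force: [0.9, -0.4, 0.3]
opening: -0.0
```

The pad centre is at (0.490, −0.142, 0.174) and the feeder yaw is about 64°. Both cameras agree on these to a few mm. I'll move high over the scene to a point above the pad.

Emit:
play_rows --pt "0 0 0 -9 48.5 0 -1" --pt "0 0 0 -9 48.5 0 -1" --pt "0 0 0 -9 48.5 0 -1" --pt "0 0 0 -9 48.5 0 -1" --pt "0 0 0 -9 48.5 0 -1" --pt "0 0 0 -9 48.5 0 -1" --pt "0 0 0 -9 48.5 0 -1" --pt "0 0 0 -9 48.5 0 -1"

```text
time: 3.45
tool_pos: [0.4526, 0.3496, 0.4004]
eef_rot: [0.848, 0.531, 0.0, -0.0]
force: [-0.0, -0.1, -1.1]
opening: 0.002
```

Emit:
play_rows --pt "0 0 0 -42.5 25.3 0 -1" --pt "0 0 0 -42.5 25.3 0 -1" --pt "0 0 0 -42.5 25.3 0 -1" --pt "0 0 0 -42.5 25.3 0 -1" --pt "0 0 0 -42.5 25.3 0 -1" --pt "0 0 0 -42.5 25.3 0 -1" --pt "0 0 0 -42.5 25.3 0 -1" --pt "0 0 0 -42.5 25.3 0 -1" --pt "0 0 0 -42.5 25.3 0 -1" --pt "0 0 0 -42.5 25.3 0 -1"

```text
time: 4.7
tool_pos: [0.4934, -0.1437, 0.4005]
eef_rot: [0.848, 0.531, 0.0, 0.0]
force: [1.3, -0.0, -0.1]
opening: -0.004
```

Emit:
play_rows --pt "0 0 0 -3.5 -4 36 -1" --pt "0 0 0 0 0 36 -1" --pt "0 0 0 0 0 36 -1" --pt "0 0 0 0 0 36 -1" --pt "0 0 0 0 0 36 -1" --pt "0 0 0 0 0 0 -1"

```text
time: 5.45
tool_pos: [0.4864, -0.1426, 0.2181]
eef_rot: [0.848, 0.531, -0.002, -0.002]
force: [-1.0, -0.2, 0.5]
opening: 0.004
```

Run:
```python
from h import *
a=vision.read_camera("side")["color"][80:280,280:480,::-1]; b=vision.read_camera("top")["color"][150:300,280:480,::-1]
cv2.imwrite("pics/c2.png",np.hstack([cv2.resize(a,(400,400)),cv2.resize(b,(400,400))]))
```

```text
(no output)
```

View pics/c2.png

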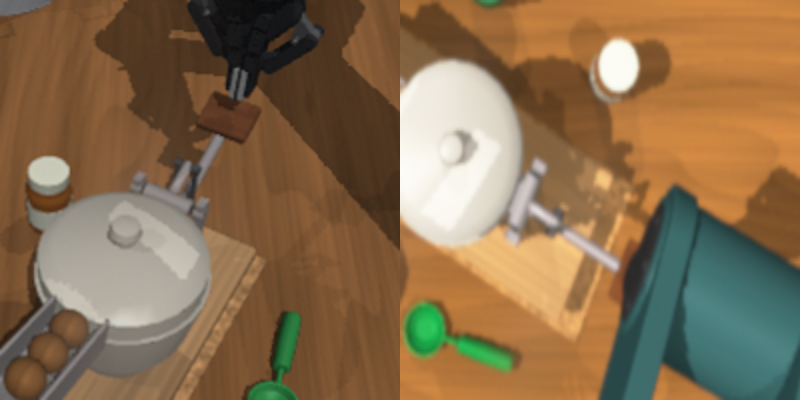

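The crop shows the closed fingertips just above the middle of the pad, clear of the lid and posts. I'll press now.

Emit:
play_rows --pt "0 0 0 0 0 8 -1" --pt "0 0 0 0 0 8 -1" --pt "0 0 0 0 0 8 -1" --pt "0 0 0 0 0 8 -1" --pt "0 0 0 0 0 8 -1" --pt "0 0 0 0 0 8 -1"

```text
time: 6.3
tool_pos: [0.4885, -0.1437, 0.1719]
eef_rot: [0.847, 0.531, -0.0, 0.0]
force: [-0.4, -1.9, 3.4]
opening: 0.003
```

Emit:
play_rows --pt "0 0 0 0 0 8 -1" --pt "0 0 0 0 0 8 -1" --pt "0 0 0 0 0 8 -1" --pt "0 0 0 0 0 8 -1" --pt "0 0 0 0 0 8 -1" --pt "0 0 0 0 0 8 -1"

```text
time: 7.05
tool_pos: [0.4885, -0.1433, 0.1238]
eef_rot: [0.848, 0.531, 0.0, -0.0]
force: [0.7, 1.6, 2.6]
opening: 0.001
```

Run:
```python
from h import *
s=bot.observe();print(s["tool_pos"],s["force"])
a=vision.read_camera("side")["color"][80:280,280:480,::-1]; b=vision.read_camera("top")["color"][150:300,280:480,::-1]
cv2.imwrite("pics/c3.png",np.hstack([cv2.resize(a,(400,400)),cv2.resize(b,(400,400))]))
```

```text
[ 0.48847409 -0.14327444  0.12376765] [0.65020383 1.64723468 2.59775124]
```

View pics/c3.png

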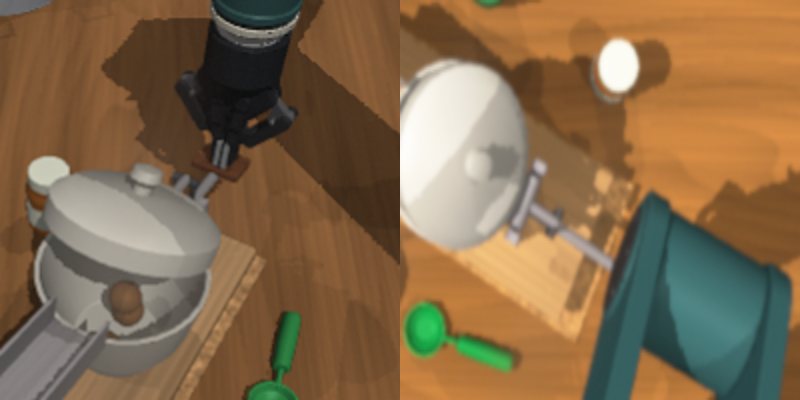

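The lid is lifting, the chute is empty and walnuts show in the bowl. I'll continue down to the stop in small steps.

Emit:
play_rows --pt "0 0 0 0 0 4 -1" --pt "0 0 0 0 0 4 -1" --pt "0 0 0 0 0 3 -1"

```text
time: 7.52
tool_pos: [0.4885, -0.1434, 0.1132]
eef_rot: [0.847, 0.531, 0.0, 0.0]
force: [0.2, 1.2, 2.1]
opening: -0.002
```

Emit:
play_rows --pt "0 0 0 0 0 2 -1" --pt "0 0 0 0 0 1 -1"

```text
time: 7.78
tool_pos: [0.4885, -0.1435, 0.1103]
eef_rot: [0.847, 0.531, 0.0, 0.0]
force: [0.4, 0.5, 1.6]
opening: -0.001
```

Emit:
play_rows --pt "0 0 0 0 0 1 -1" --pt "0 0 0 0 0 1 -1"

```text
time: 8.02
tool_pos: [0.4885, -0.1436, 0.1084]
eef_rot: [0.847, 0.531, 0.0, 0.0]
force: [0.6, 0.5, 2.5]
opening: -0.001
```

Emit:
play_rows --pt "0 0 0 0 0 1 -1" --pt "0 0 0 0 0 1 -1"

```text
time: 8.28
tool_pos: [0.4885, -0.1436, 0.1063]
eef_rot: [0.847, 0.531, 0.0, 0.0]
force: [-0.2, 0.1, 3.9]
opening: -0.002
```

Run:
```python
from h import *
c=vision.read_camera("side"); print(bot.observe()["force"])
d=finder.trace("lid","side"); 
for x in d[:2]:
    q=pts(c,x["mask"]); rgb=c["color"][x["mask"]&(c["range_z"]>0)]
    e=np.array([.4384,.8988,0]); o=np.array([.591,.0644,0]); f=(q-o)@e
    k=(f>-60e-3)&(f<60e-3)&(q[:,2]>.2)
    print(x["confidence"],k.sum(),"slope angle",np.arctan(np.polyfit(f[k],q[k,2],1)[0]),"max z",np.percentile(q[:,2],98))
a=c["color"][80:280,280:480,::-1]
cv2.imwrite("pics/c4.png",cv2.resize(a,(600,600)))
```

```text
[-0.09166522  0.54628587  3.19243213]
0.92 2893 slope angle 0.22449229515905866 max z 0.2771587514903532
```

View pics/c4.png

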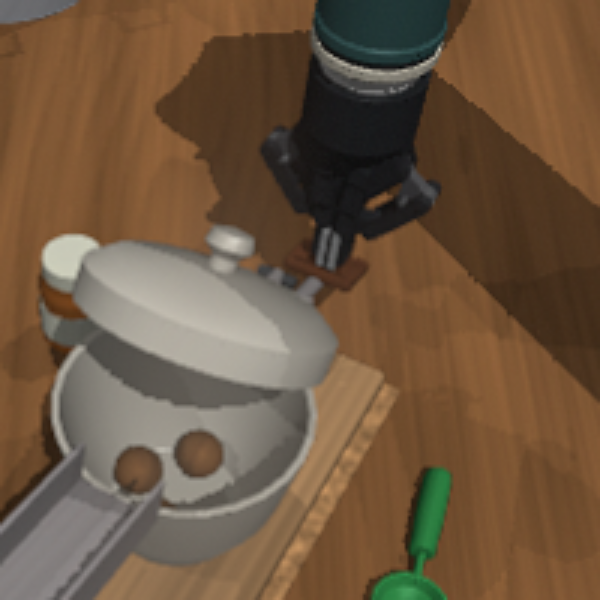

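The lid is open wide (top edge at z ≈ 0.277), the chute is empty, and two walnuts are visible in the bowl. The third is probably hidden by the near rim. I'll press on to the stop.

Emit:
play_rows --pt "0 0 0 0 0 1 -1" --pt "0 0 0 0 0 1 -1"

```text
time: 8.62
tool_pos: [0.4887, -0.1435, 0.1057]
eef_rot: [0.847, 0.531, 0.0, 0.0]
force: [-4.3, 2.1, 24.9]
opening: -0.001
```

Emit:
play_rows --pt "0 0 0 0 0 1 -1" --pt "0 0 0 0 0 0 -1"

```text
time: 8.88
tool_pos: [0.4888, -0.1436, 0.1056]
eef_rot: [0.847, 0.531, 0.0, 0.001]
force: [-5.6, 3.5, 28.5]
opening: 0.0
```

Run:
```python
from h import *
for n in("side","top"):
    c=vision.read_camera(n); print(bot.observe()["force"])
    for t in("walnut0_center","lid"):
      for x in finder.trace(t,n):
        q=pts(c,x["mask"]); print(n,t,round(x["confidence"],2),np.round(x["extent"]),np.round(np.median(q,0),3),np.percentile(q[:,2],98))
```

```text
[-5.31433264  3.0311989  27.85265515]
side walnut0_center 0.55 [345. 230.  15.  17.] [0.578 0.038 0.089] 0.09434772642886677
side lid 0.92 [350. 184.  90.  56.] [0.581 0.075 0.263] 0.2772749324629528
side lid 0.7 [322. 266. 172. 219.] [0.617 0.132 0.099] 0.2743030105191497
[-6.21018917  3.59720967 27.49631981]
top lid 0.82 [320. 210.  79.  71.] [0.581 0.04  0.252] 0.2754344179649723
```

The lever is on its stop: force jumped to 28 N at TCP z 0.1056. I'll ease off slightly, hold, and check for all three walnuts.

Emit:
play_rows --pt "0 0 0 0 0 -1 -1" --pt "0 0 0 0 0 -0.5 -1" --pt "0 0 0 0 0 0 -1" --pt "0 0 0 0 0 0 -1"

```text
time: 9.68
tool_pos: [0.4886, -0.1435, 0.106]
eef_rot: [0.847, 0.531, 0.0, 0.0]
force: [-2.0, 0.9, 15.0]
opening: -0.002
```

Run:
```python
from h import *
c=vision.read_camera("side"); print(bot.observe()["force"])
cv2.imwrite("pics/c5.png",cv2.resize(c["color"][190:290,270:400,::-1],(780,600),interpolation=cv2.INTER_CUBIC))
```

```text
[-2.88030325  2.16537279 14.62311502]
```

View pics/c5.png

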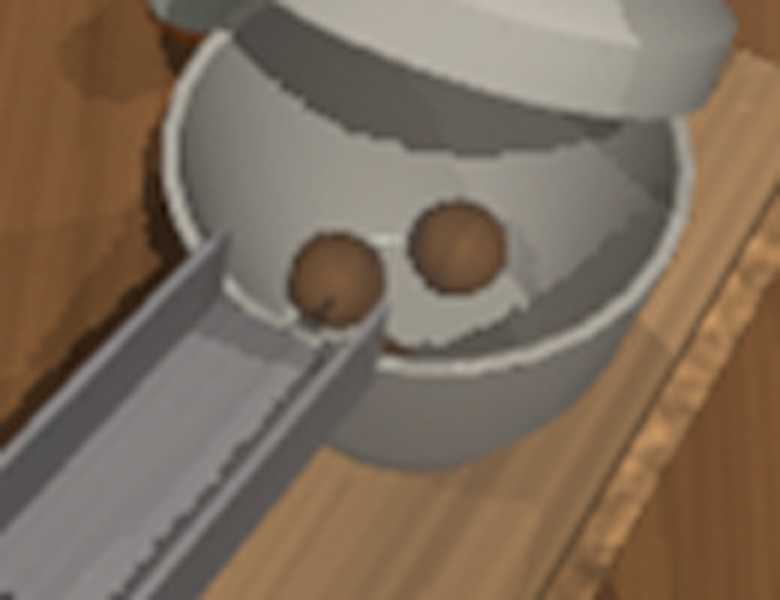

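Two walnuts lie in the bowl, at about (337,280) and (457,247) in the crop. The third shows as a brown sliver behind the near rim at (392,348), and the chute is empty. Now I'll let the lever up slowly.

Emit:
play_rows --pt "0 0 0 0 0 -1 -1" --pt "0 0 0 0 0 -2 -1" --pt "0 0 0 0 0 -3 -1" --pt "0 0 0 0 0 -4 -1" --pt "0 0 0 0 0 -4 -1" --pt "0 0 0 0 0 -4 -1" --pt "0 0 0 0 0 -4 -1" --pt "0 0 0 0 0 -4 -1" --pt "0 0 0 0 0 -4 -1" --pt "0 0 0 0 0 -4 -1"

```text
time: 10.98
tool_pos: [0.4884, -0.1434, 0.1391]
eef_rot: [0.848, 0.531, -0.0, 0.0]
force: [-0.6, -0.6, 1.5]
opening: 0.001
```

Emit:
play_rows --pt "0 0 0 0 0 -4 -1" --pt "0 0 0 0 0 -4 -1" --pt "0 0 0 0 0 -4 -1" --pt "0 0 0 0 0 -4 -1" --pt "0 0 0 0 0 -4 -1" --pt "0 0 0 0 0 -4 -1" --pt "0 0 0 0 0 -4 -1" --pt "0 0 0 0 0 -4 -1" --pt "0 0 0 0 0 -4 -1"

```text
time: 12.1
tool_pos: [0.4884, -0.1435, 0.1751]
eef_rot: [0.848, 0.531, -0.0, 0.0]
force: [1.0, 2.1, 1.0]
opening: -0.0
```

Emit:
play_rows --pt "0 0 0 0 0 -4 -1" --pt "0 0 0 0 0 -4 -1" --pt "0 0 0 0 0 -4 -1" --pt "0 0 0 0 0 -4 -1" --pt "0 0 0 0 0 -3 -1" --pt "0 0 0 0 0 -3 -1" --pt "0 0 0 0 0 -3 -1" --pt "0 0 0 0 0 -3 -1" --pt "0 0 0 0 0 -3 -1" --pt "0 0 0 0 0 -3 -1"

```text
time: 13.35
tool_pos: [0.4883, -0.1435, 0.209]
eef_rot: [0.847, 0.531, -0.0, 0.0]
force: [-0.1, 0.9, 0.7]
opening: 0.001
```

Now I'll retreat upward and check the end state.

Emit:
play_rows --pt "0 0 0 0 0 -4 -1" --pt "0 0 0 0 0 -10 -1" --pt "0 0 0 0 0 -25 -1" --pt "0 0 0 0 0 -30 -1" --pt "0 0 0 0 0 -30 -1" --pt "0 0 0 0 0 -20 -1" --pt "0 0 0 0 0 0 -1" --pt "0 0 0 0 0 0 -1"

```text
time: 14.35
tool_pos: [0.488, -0.1433, 0.3272]
eef_rot: [0.848, 0.531, -0.0, -0.0]
force: [-0.1, -0.1, -0.6]
opening: 0.0
```

Run:
```python
from h import *
c=vision.read_camera("side"); print(bot.observe()["force"],bot.observe()["tool_pos"])
for t in("lid","lever_pad","spoon","tumbler","spice_jar","dish"):
    for x in finder.trace(t,"side")[:1]:
        q=pts(c,x["mask"]); print(t,round(x["confidence"],2),np.round(np.median(q,0),3),np.percentile(q[:,2],[3,97]))
cv2.imwrite("pics/c6.png",cv2.resize(c["color"][100:370,190:490,::-1],(660,594)))
```

```text
[-0.04354289  1.41486525 -0.45422563] [ 0.4877446  -0.14318837  0.32683343]
lid 0.82 [0.587 0.077 0.196] [0.17110577 0.21919916]
lever_pad 0.61 [ 0.499 -0.132  0.171] [0.00302341 0.1869555 ]
spoon 0.56 [0.423 0.081 0.013] [0.00206499 0.02070975]
tumbler 0.61 [0.769 0.021 0.059] [0.01004983 0.08688131]
spice_jar 0.74 [0.614 0.132 0.17 ] [0.05264803 0.21687565]
dish 0.6 [0.475 0.187 0.02 ] [0.00478149 0.04179816]
```

View pics/c6.png

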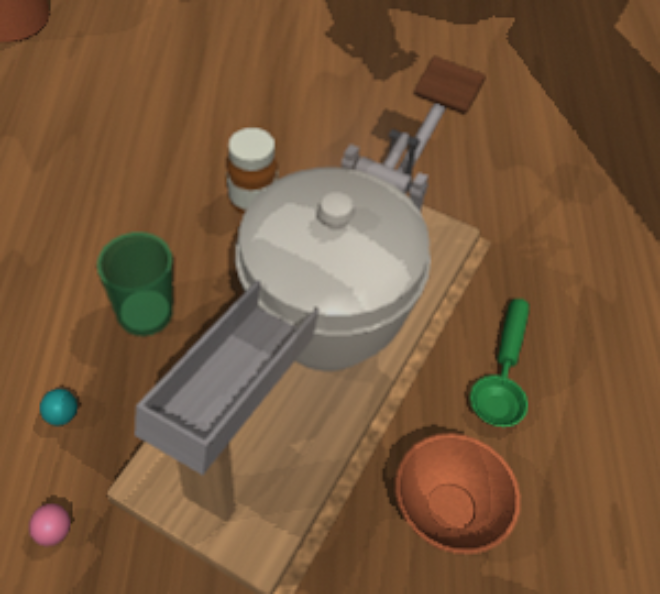

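The lid is shut, the pad is back up at rest, the chute is empty, the bystanders are where they were, and the tool is clear of everything. I'm handing the job in.

```bash
python3 -c "
from bench import ticket; print(ticket.finish_job())"
```

```text
the job is handed in; nothing more can be done
None
```

I pressed the lever down to its stop with the closed fingertips. All three walnuts rolled into the bowl, and I then let the lever up at about 0.03 m/s so the lid closed gently. The job was handed in at about 14.7 s of the 32 s allowed; `finish_job` reports no verdict.

- **Press:** on the stop the force reached about 28 N. I eased it to 15 N and held it there while I checked the walnuts.
- **Walnuts:** two were plainly visible in the bowl. The third showed only as a sliver of brown behind the near rim, so I counted it as in because the chute was empty.
- **Lid:** the lid and pad ended at their starting heights, with the lid seen shut. I did not measure the lid's closing speed directly.
- **Bystanders:** the spoon, tumbler and dish measured within about 2 mm of where they started. The last network reading for the spice jar was wrong because its mask fell on the bowl and chute, but the picture shows the jar standing in its place.

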